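Check the cold plate of a medicine cooler with a surface probe

ROBOT

A 7-joint arm with a two-finger parallel gripper is mounted at the origin on the work surface. World frame = base frame: x ahead of the robot, y to its left, z up, the work surface at z = 0. Lengths are in m, angles in rad, forces in N, time in s.
With the tool pointing down it reaches from about 0.4 to 0.85 m from the base axis. Payload 4.5 kg.
Tool frame: the origin (TCP) lies at the very end of the fingers, on their centre line; the grasp point (between the pads) lies 19 mm behind it (grip_point_offset is the distance from the TCP to the grasp point, in m); z points along the fingers, y is the line along which they close (so a half turn about z gives the same grasp; the last joint's range is limited). The gripper opens to 88 mm and grips with 3 to 60 N. Pads are 18 mm wide; open, the fingers measure 123 mm over their backs; the gripper's body (75 mm by 187 mm) begins 45 mm behind the grasp point.
Start: joints at [1.295, 0.689, -0.195, 1.565, 0.157, 0.902, -0.215], TCP at [0.191, -0.595, 0.239] pointing down, gripper open.
Joint ranges: [-3.01, 3.01], [-0.46, 2.08], [-1.47, 1.51], [0.13, 2.56], [-1, 4.14], [0.04, 2.09], [-2.66, 2.66]. Speed limits (rad/s): [2.57, 2.57, 3.14, 3.14, 3.14, 3.14, 3.14].

INTERFACE

Orientations are given as a 3x3 rotation matrix whose columns are the frame's x, y, z axes.
In Python, from bench import sense, camera, camera_info, sign_off, grip_point_offset gives the robot as it stands. The module is installed in compiled form; this text tells all that it offers.
- The arm moves only by the tool send_rows, never from a script. Its argument "plan" is one flat list of numbers, 4 for each row, row after row: the shift along the world's x, y, z in m, then the turn about the world's z in degrees. In form: [tx, ty, tz, turn, tx, ty, tz, turn, ...]. A call has 1 to 10 rows; each row is the pose to reach, as a shift and turn from the pose commanded when the call began; what a row does not reach only later rows make up. A row lasts 1/12 s, in which the tool goes at most 41.7 mm and 7.16 degrees, less where a joint would pass 70% of its speed; a pose out of reach is approached as far as the arm can. A call with a gripper value outside its range is refused whole. "grip" is the opening, from 0 (shut) to 1 (fully open), set as the call begins (left out, the last holds). The fingers move at their own pace and stop on an object; the grip force is fixed at half the most. Time passes only in rows, so rows that repeat a pose let the fingers close. It gives the time, the measured TCP pose, the force, the opening and the grip force at its end, in the units of the state.
- sense(): the state, without advancing time (a new reading comes with each control period).
- camera(name): name is "scene" or "top"; returns the picture (420x560x3 uint8, red, green, blue); there is no depth.
- camera_info(name): a dict with "K" (3x3 intrinsics, pixels), "distortion" ([k1, k2, p1, p2, k3] as OpenCV has them; the pictures are not rectified), "origin" and "rotation" of the camera in the world. Camera axes: x right, y up, looking along -z (the intrinsics and any distortion apply to the point x, -y, -z); pixel columns grow to the right and rows downward; lengths in m; the calibration is good to about 2 mm. A picture is of the moment at which its call begins. camera_info takes no time and is no camera call.
- sign_off(): hands the job in; it is judged then, once.
The state is a dict: "time": time; "joints": joint angles; "qd": joint speeds; "joint_torque": joint torques, N m; "tcp_pos": TCP position; "eef_rot": TCP orientation; "wrist_force": force on the tool from outside, world axes, zero at the start; "torque": the same for the moment, N m; "gripper_width": finger opening in m; "grasp_force": force on a finger pad.
Only numpy, scipy, OpenCV 4.12 (cv2) and the standard library are available. Lean on these libraries where they do the work, as an engineer would, in place of code of your own. Each camera call takes 0.05 s, during which the arm holds its last target. There are 200 camera calls.

TASK

Check the cold plate of the medicine cooling unit: lift the cover off its two pins and lay it flat on the middle of the green mat without dropping it, then take the yellow probe out of its stand and hold it upright with its sprung tip on the middle of the blue spot, pressed lightly so that the tip is about half way in. Do not disturb the bottle, the jar or the pill organiser. Finish while still holding the probe there: do not let go of it or put it down.

Things in the scene. Friction and masses are not known exactly. Their poses are not given: they have to be found in the camera images.
- unit: Medicine cooling unit, fixed: white housing 150 (x) x 200 (y) x 60 mm (z) with a blue band; origin at the centre of its underside, z up. In its top is a recess 90 (x) x 104 (y) mm, 8 mm deep, whose floor is the aluminium cold plate, 52 mm above the underside. Two steel pins, 6 mm in diameter, stand on the rim at x = 0, y = +64 and -64 mm and rise 12 mm above the 60 mm top. At the start the cover lies over the recess on these pins.
- cover: Loose grey cover plate 120 (x) x 152 (y) x 5 mm, about 0.2 kg, with two through holes 10 mm in diameter at x = 0, y = +64 and -64 mm for the unit's pins. Origin at the centre of its underside, z up. On its middle stands a blue rib to grip: 14 mm thick (x), 70 mm long (y), its top 41 mm above the cover's underside. At the start it sits on the unit's top, in line with the unit.
- mat: Green mat, fixed flat on the counter, 180 (x) x 210 (y) x 3 mm; origin at the centre of its underside. It may lie left or right of the unit; the probe stand is on the other side.
- stand: Probe stand, fixed: black block 70 x 70 x 50 mm, origin at the centre of its underside, with an upright through hole 14 mm in diameter in its middle that takes the probe's stem.
- probe: Loose surface thermometer probe, about 0.1 kg, upright in the stand at the start, in line with the stand. Its yellow handle is a square bar 24 x 24 mm, 80 mm tall; origin at the centre of the handle's underside, which rests on the stand's top; z runs up along the handle. Below it are a steel stem 9.6 mm in diameter, down to 26 mm under the origin, and a sprung copper tip 8 mm in diameter whose rounded end is 44 mm under the origin when not pressed.
- tip (a joint): How far the probe's sprung tip is pushed into the stem, in m: 0 free, 0.012 bottomed. The spring pushes back with 0.8 N at 0, growing by 0.25 N per mm (about 2.3 N half way in, 3.8 N at the stop).
- tip_end (a point): The lower end of the probe's sprung tip, on the probe's axis.
- blue_spot: Blue disc, 24 mm in diameter and 2 mm thick, fixed on the cold plate under the cover: the spot to probe. Origin at the centre of its underside (52 mm above the counter). It can lie anywhere in the +y or the -y half of the plate.
- blue_spot_top (a point): Centre of the blue disc's top face, 54 mm above the counter.
- orange_spot: Orange disc of the same size on the other half of the cold plate: not the one to probe.
- amber_bottle: Bystander: standing amber medicine bottle, 48 mm in diameter, 85 mm tall, origin at the centre of its underside.
- tablet_jar: Bystander: standing white tablet jar with a blue cap, 52 mm in diameter, 75 mm tall, origin at the centre of its underside.
- pill_organiser: Bystander: flat pill organiser with blue and yellow lids, 50 (x) x 130 (y) x 23 mm, beyond the unit, origin at the centre of its underside.
Not all that is in view belongs to the job. Leave any turquoise or white look-alike of the probe alone. What is shaped like the stand but turquoise is not meant.

How it is judged:
By the outcome, as a careful person would: the job done as asked, in the order asked, and still so for the second after the job is handed in, while the arm keeps its last pose, push and grip.
It also fails if it takes over 64 s, if anything falls off the work surface, if the arm or the gripper's body presses on something with over 40 N, if the wrist force passes 120 N, or if a joint passes its speed limit or range.

## Working session

There is one attempt and no reset: what is moved stays moved. The work goes in short steps, Python scripts to look and compute and a tool call to move; the robot and the scene stay as the last step left them, time stands still between calls to the robot, and variables do not carry over. Pictures are saved under pics/ and viewed, at most 10 in all, crops included, and the job is handed in when it is done.

Besides the shell and the picture viewer there is one more tool, called as name(argument=value, ...) on one line, values as JSON. send_rows: Moves the arm, as the interface text tells. Its arguments: {"type":"object","properties":{"plan":{"type":"array","items":{"type":"number"}},"grip":{"type":"number"}},"required":["plan"]}

```bash
mkdir -p pics
python3 - <<'E'
from bench import *
import cv2, numpy as np
for n in ("scene","top"):
    im=camera(n); np.save(n+"0.npy",im); cv2.imwrite(f"pics/{n}0.png",im[...,::-1])
    i=camera_info(n); print(n,{k:np.round(v,4).tolist() for k,v in i.items()})
s=sense(); print(s["time"],s["tcp_pos"],np.round(s["eef_rot"],3).tolist(),grip_point_offset)
E
```

```text
scene {'K': [[517.4934, 0.0, 274.1494], [0.0, 517.4934, 217.9573], [0.0, 0.0, 1.0]], 'distortion': [-0.1621, 0.0, 0.0, 0.0, 0.0], 'origin': [1.4334, 0.3972, 0.7207], 'rotation': [[-0.3437, -0.518, 0.7833], [0.939, -0.1962, 0.2823], [0.0075, 0.8326, 0.5539]]}
top {'K': [[452.796, 0.0, 279.9031], [0.0, 452.796, 208.745], [0.0, 0.0, 1.0]], 'distortion': [-0.0428, 0.0, 0.0, 0.0, 0.0], 'origin': [0.5001, 0.0541, 1.0909], 'rotation': [[0.0016, 0.9994, -0.0355], [-0.9999, 0.0011, -0.0162], [-0.0161, 0.0355, 0.9992]]}
0.1 [ 0.19036984 -0.5947209   0.23800207] [[0.952, 0.305, -0.001], [0.305, -0.952, 0.002], [-0.0, -0.002, -1.0]] 0.0187
```

View pics/scene0.png

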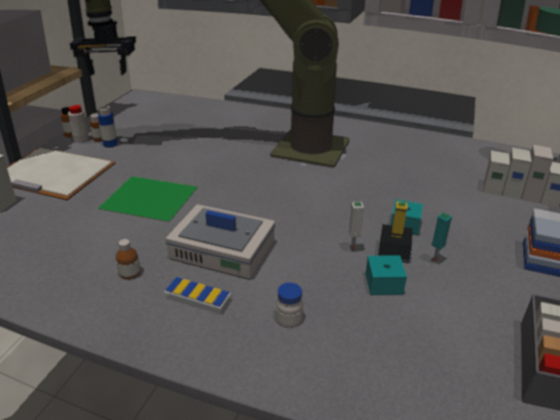

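View pics/top0.png

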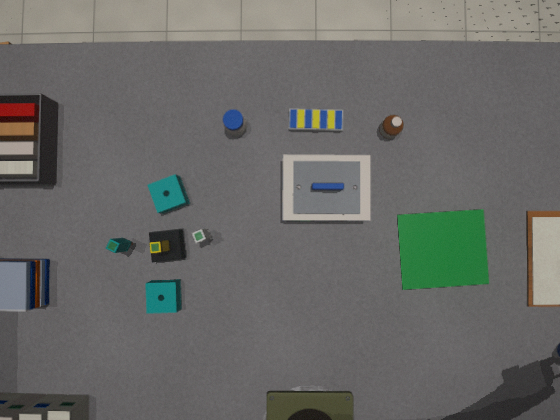

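The scene view shows the unit with its blue rib at (220,222), the mat at (150,197) and the yellow probe in the black stand at (398,235). In the top view the unit is at (326,188), the rib at (327,187), the mat at (443,249), the stand at (167,246) and the yellow handle top at (155,247). The white look-alike is at (199,236) and the turquoise one at (119,245).

```bash
cat > h.py <<'E'
import cv2, numpy as np
from bench import *
def ray(n,px):
    i=camera_info(n); p=cv2.undistortPoints(np.array(px,float).reshape(-1,1,2),np.array(i["K"]),np.array(i["distortion"]))[:,0]
    d=np.c_[p[:,0],-p[:,1],-np.ones(len(p))]@np.array(i["rotation"]).T
    return np.array(i["origin"]),d
def onz(n,px,z):
    o,d=ray(n,px); return o+d*((z-o[2])/d[:,2])[:,None]
def proj(n,P):
    i=camera_info(n); c=(np.atleast_2d(P)-i["origin"])@np.array(i["rotation"])
    return cv2.projectPoints(c*[1,-1,-1],np.zeros(3),np.zeros(3),np.array(i["K"]),np.array(i["distortion"]))[0][:,0]
def big(m,roi):
    q=np.zeros(m.shape,np.uint8); x0,y0,x1,y1=roi; q[y0:y1,x0:x1]=m[y0:y1,x0:x1]
    c=max(cv2.findContours(q,cv2.RETR_EXTERNAL,cv2.CHAIN_APPROX_NONE)[0],key=cv2.contourArea)
    return c[:,0].astype(float)
def rect(n,c,z):
    P=onz(n,c,z)[:,:2]; (x,y),(w,h),a=cv2.minAreaRect((P*1000).astype(np.float32))
    return [round(float(v),1) for v in (x,y,w,h,a)]
def hsv(im): return cv2.cvtColor(im,cv2.COLOR_RGB2HSV)
def col(im,h0,h1,s=110,v=60):
    h=hsv(im); return (h[...,0]>=h0)&(h[...,0]<=h1)&(h[...,1]>s)&(h[...,2]>v)
E
python3 - <<'E'
from h import *
t=np.load("top0.npy"); s=np.load("scene0.npy")
print("mat",rect("top",big(col(t,45,75),(380,190,510,310)),.003), rect("scene",big(col(s,45,75),(90,160,210,230)),.003))
print("rib",rect("top",big(col(t,100,130),(300,170,360,205)),.101))
g=hsv(t); 
print("unit",rect("top",big((g[...,2]>150)&(g[...,1]<60),(270,145,385,230)),.06))
cov=big((g[...,2]<150)&(g[...,2]>80),(290,162,363,213)); print("cover",rect("top",cov,.065))
print("stand",rect("top",big(g[...,2]<45,(140,220,190,270)),.05))
y=big(col(t,20,35,110,110),(140,235,163,260)); print("handle",rect("top",y,.13))
h=hsv(s); print("cover pix",g[200,310],g[190,287],g[246,175],g[245,156],g[246,165])
ca=big(col(s,18,35,110,60),(380,190,420,250)); print("scene yellow bbox",ca.min(0),ca.max(0))
z=cv2.resize(t[215:275,90:215],None,fx=6,fy=6,interpolation=2)
w=cv2.resize(s[185:275,340:460],None,fx=6,fy=6,interpolation=2)
w=np.hstack([z[:,:],]) ; cv2.imwrite("pics/z1.png",w[...,::-1])
E
```

```text
mat [442.8, -318.9, 179.1, 208.9, 3.8] [441.5, -319.5, 178.9, 207.8, 3.7]
rib [585.2, -34.0, 13.2, 67.9, 0.0]
unit [587.9, -34.5, 148.8, 196.6, 0.1]
cover [586.1, -34.0, 113.8, 150.0, 0.0]
stand [452.2, 331.1, 68.6, 79.7, 6.9]
handle [452.2, 337.2, 21.4, 23.8, 0.5]
cover pix [120   8 124] [ 15  20 181] [30 15 33] [ 57 102 117] [ 22 160  75]
scene yellow bbox [392. 202.] [406. 233.]
```

View pics/z1.png

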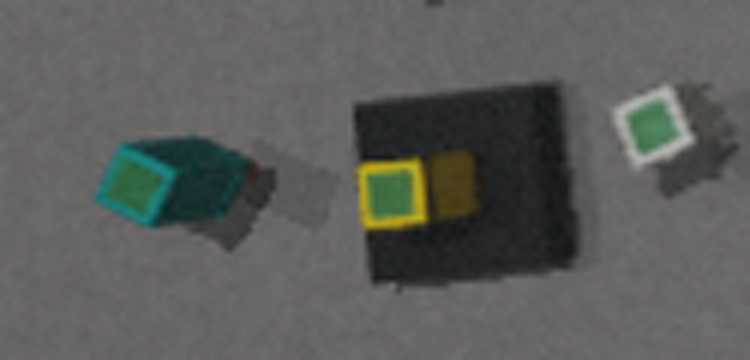

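The crop shows the yellow handle's top face centred at about crop (393,193), on the stand, both turned about +5° from the world axes. The look-alikes stand roughly 80 mm to either side in y. Moving above the rib now.

send_rows(plan=[0.02,0.028,0,3.6,0.04,0.056,0,7.2,0.06,0.084,0,10.8,0.08,0.112,0,14.4,0.1,0.14,0,18,0.12,0.168,0,21.6,0.14,0.196,0,25.2,0.16,0.224,0,28.8,0.18,0.252,0,32.4,0.2,0.28,0,36], grip=1)

```text
time: 0.93
tcp_pos: [0.391, -0.3137, 0.2386]
eef_rot: [[0.589, 0.808, -0.0], [0.808, -0.589, 0.0], [-0.0, -0.001, -1.0]]
wrist_force: [0.7, 0.4, 0.4]
gripper_width: 0.088
grasp_force: 0.0
```

send_rows(plan=[0.02,0.028,0,3.6,0.04,0.056,0,7.2,0.06,0.084,0,10.8,0.08,0.112,0,14.4,0.1,0.14,0,18,0.12,0.168,0,21.6,0.14,0.196,0,25.2,0.16,0.224,0,28.8,0.18,0.252,0,32.4,0.196,0.281,0,36.2])

```text
time: 1.77
tcp_pos: [0.5876, -0.0331, 0.2384]
eef_rot: [[-0.002, 1.0, -0.0], [1.0, 0.002, -0.0], [-0.0, -0.0, -1.0]]
wrist_force: [0.7, -1.1, -0.1]
gripper_width: 0.0882
grasp_force: 0.0
```

send_rows(plan=[0,0,0,0,0,0,0,0,0,0,0,0])

```text
time: 2.02
tcp_pos: [0.5859, -0.0351, 0.2382]
eef_rot: [[0.002, 1.0, -0.002], [1.0, -0.002, -0.001], [-0.001, -0.002, -1.0]]
wrist_force: [0.4, -1.0, 0.9]
gripper_width: 0.0884
grasp_force: 0.0
```

send_rows(plan=[0,0,-0.02,0,0,0,-0.045,0,0,0,-0.07,0,0,0,-0.095,0,0,0,-0.12,0,0,0,-0.14,0,0,0,-0.15,0,0,0,-0.158,0,0,0,-0.164,0,0,0,-0.165,0])

```text
time: 2.85
tcp_pos: [0.5864, -0.0349, 0.0735]
eef_rot: [[0.002, 1.0, -0.0], [1.0, -0.002, -0.0], [-0.0, -0.0, -1.0]]
wrist_force: [-0.3, -0.7, -0.1]
gripper_width: 0.0883
grasp_force: 0.0
```

send_rows(plan=[0,0,0,0,0,0,0,0,0,0,0,0,0,0,0,0,0,0,0,0,0,0,0,0,0,0,0,0,0,0,0,0,0,0,0,0,0,0,0,0], grip=0)

```text
time: 3.68
tcp_pos: [0.5865, -0.0343, 0.0737]
eef_rot: [[0.001, 1.0, -0.0], [1.0, -0.001, 0.0], [0.0, -0.0, -1.0]]
wrist_force: [-0.2, 0.3, -0.5]
gripper_width: 0.0231
grasp_force: 0.0
```

send_rows(plan=[0,0,0,0,0,0,0,0,0,0,0,0,0,0,0,0,0,0,0,0,0,0,0,0])

```text
time: 4.18
tcp_pos: [0.5864, -0.0343, 0.0737]
eef_rot: [[0.001, 1.0, -0.0], [1.0, -0.001, -0.0], [-0.0, -0.0, -1.0]]
wrist_force: [-0.3, -0.7, 0.5]
gripper_width: 0.0138
grasp_force: 30.0
```

send_rows(plan=[0,0,0.005,0,0,0,0.01,0,0,0,0.015,0,0,0,0.02,0,0,0,0.03,0,0,0,0.04,0,0,0,0.05,0,0,0,0.06,0,0,0,0.06,0,0,0,0.06,0])

```text
time: 5.02
tcp_pos: [0.5871, -0.0343, 0.1346]
eef_rot: [[0.001, 1.0, 0.002], [1.0, -0.001, 0.0], [0.0, 0.002, -1.0]]
wrist_force: [-0.1, -0.4, -1.7]
gripper_width: 0.0136
grasp_force: 30.0
```

Run:
```python
from h import *
t=camera("top"); s=camera("scene"); np.save("t1.npy",t)
a=cv2.resize(t[130:250,250:400],None,fx=2.6,fy=2.6); b=cv2.resize(s[130:280,120:300],None,fx=2.1,fy=2.08)[:312]
print(np.round(sense()["wrist_force"],1))
cv2.imwrite("pics/z2.png",np.hstack([a,b])[...,::-1])
```

```text
[ 0.3  0.5 -2.3]
```

View pics/z2.png

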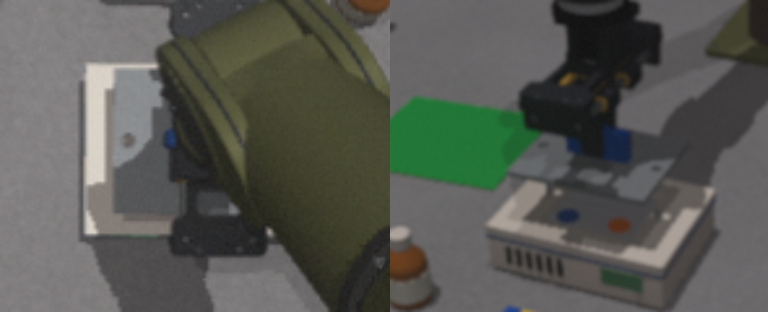

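The right half shows the cover lifted level and clear of the pins. The blue spot at (567,215) is in the −y half and the orange one at (620,226) is in the +y half. Carrying the cover to the mat.

send_rows(plan=[-0.007,-0.014,0,0.2,-0.021,-0.042,0,0.6,-0.036,-0.07,0,1,-0.05,-0.1,0,1.4,-0.065,-0.13,0,1.8,-0.08,-0.16,0,2.2,-0.095,-0.19,0,2.6,-0.11,-0.22,0,3,-0.125,-0.245,0,3.4,-0.135,-0.265,0,3.7])

```text
time: 5.95
tcp_pos: [0.4487, -0.302, 0.1329]
eef_rot: [[-0.061, 0.998, -0.003], [0.998, 0.061, -0.001], [-0.0, -0.003, -1.0]]
wrist_force: [0.6, 1.1, -1.4]
gripper_width: 0.0136
grasp_force: 30.0
```

send_rows(plan=[-0.006,-0.012,0,0.1,-0.009,-0.019,-0.005,0.1,-0.0095,-0.02,-0.02,0.1,-0.0095,-0.02,-0.04,0.1,-0.0095,-0.02,-0.06,0.1,-0.0095,-0.02,-0.08,0.1,-0.0095,-0.02,-0.095,0.1,-0.0095,-0.02,-0.105,0.1,-0.0095,-0.02,-0.108,0.1,-0.0095,-0.02,-0.108,0.1])

```text
time: 6.78
tcp_pos: [0.4421, -0.3184, 0.0249]
eef_rot: [[-0.067, 0.998, -0.001], [0.998, 0.067, 0.001], [0.001, -0.001, -1.0]]
wrist_force: [-0.0, 0.3, -1.4]
gripper_width: 0.0138
grasp_force: 30.0
```

Run:
```python
from h import *
s=camera("scene"); t=camera("top"); p=sense(); print(p["tcp_pos"],p["wrist_force"])
a=cv2.resize(t[190:320,370:510],None,fx=2.7,fy=2.7); b=cv2.resize(s[130:250,80:230],None,fx=2.6,fy=2.925)
cv2.imwrite("pics/z3.png",np.hstack([a,b])[...,::-1])
```

```text
[ 0.44268686 -0.31912662  0.02620786] [ 0.51616503 -0.32178673 -2.01502423]
```

View pics/z3.png

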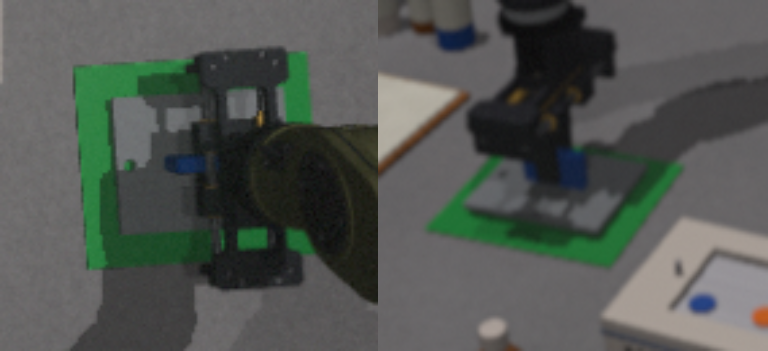

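The cover hangs level, centred over the mat, a few millimetres up. Lowering gently.

send_rows(plan=[0,0,-0.002,0,0,0,-0.004,0,0,0,-0.006,0,0,0,-0.007,0,0,0,-0.0075,0,0,0,-0.008,0,0,0,-0.0085,0,0,0,-0.0085,0])

```text
time: 7.55
tcp_pos: [0.442, -0.3193, 0.0172]
eef_rot: [[-0.065, 0.998, -0.0], [0.998, 0.065, 0.0], [0.0, -0.0, -1.0]]
wrist_force: [-0.2, 0.4, -1.8]
gripper_width: 0.0137
grasp_force: 30.0
```

send_rows(plan=[0,0,-0.0005,0,0,0,-0.0005,0])

```text
time: 7.72
tcp_pos: [0.4421, -0.3193, 0.0167]
eef_rot: [[-0.065, 0.998, 0.0], [0.998, 0.065, 0.0], [0.0, 0.0, -1.0]]
wrist_force: [-0.1, 0.2, -1.8]
gripper_width: 0.0135
grasp_force: 30.0
```

Not in contact yet; lowering in half-millimetre steps.

send_rows(plan=[0,0,-0.0005,0,0,0,-0.0005,0,0,0,-0.001,0,0,0,-0.001,0])

```text
time: 8.05
tcp_pos: [0.4421, -0.3193, 0.0166]
eef_rot: [[-0.065, 0.998, 0.0], [0.998, 0.065, -0.001], [-0.001, 0.0, -1.0]]
wrist_force: [-1.8, 1.0, 9.7]
gripper_width: 0.014
grasp_force: 30.0
```

send_rows(plan=[0,0,0.0005,0,0,0,0.0005,0,0,0,0.0005,0,0,0,0.0005,0,0,0,0.0005,0,0,0,0.0005,0,0,0,0.0005,0,0,0,0.0005,0,0,0,0.0005,0,0,0,0.0005,0], grip=1)

```text
time: 8.88
tcp_pos: [0.4421, -0.3193, 0.0162]
eef_rot: [[-0.065, 0.998, 0.0], [0.998, 0.065, 0.0], [0.0, 0.0, -1.0]]
wrist_force: [0.7, 1.2, -0.2]
gripper_width: 0.0778
grasp_force: 0.0
```

send_rows(plan=[0,0,0.01,0,0,0,0.025,0,0,0,0.05,0,0,0,0.08,0,0,0,0.11,0,0,0,0.14,0,0,0,0.17,0,0,0,0.2,0,0,0,0.22,0,0,0,0.225,0])

```text
time: 9.72
tcp_pos: [0.4437, -0.3198, 0.2455]
eef_rot: [[-0.065, 0.998, 0.006], [0.998, 0.065, -0.003], [-0.004, 0.006, -1.0]]
wrist_force: [0.5, -0.1, -0.4]
gripper_width: 0.0879
grasp_force: 0.0
```

send_rows(plan=[0.005,0.02,0,0,0.01,0.05,0,0,0.02,0.085,0,0,0.03,0.12,0,0,0.035,0.155,0,0,0.04,0.19,0,0,0.045,0.225,0,0,0.05,0.26,0,0,0.05,0.295,0,0,0.05,0.33,0,0])

```text
time: 10.55
tcp_pos: [0.4913, 0.0123, 0.2407]
eef_rot: [[-0.065, 0.998, -0.001], [0.998, 0.065, -0.0], [-0.0, -0.001, -1.0]]
wrist_force: [-0.1, -1.2, 0.8]
gripper_width: 0.0883
grasp_force: 0.0
```

send_rows(plan=[0,0.035,0,0,0,0.07,0,0,-0.005,0.105,0,0.2,-0.01,0.14,0,0.4,-0.015,0.175,0,0.6,-0.02,0.21,0,0.8,-0.03,0.245,0,1,-0.035,0.28,0,1.2,-0.04,0.31,0,1.4,-0.041,0.326,0,1.4])

```text
time: 11.38
tcp_pos: [0.4484, 0.3412, 0.241]
eef_rot: [[-0.095, 0.995, -0.002], [0.995, 0.095, 0.002], [0.003, -0.001, -1.0]]
wrist_force: [0.4, 0.7, -0.0]
gripper_width: 0.0879
grasp_force: 0.0
```

send_rows(plan=[0,0,0,0,0,0,0,0,0,0,0,0])

```text
time: 11.63
tcp_pos: [0.4513, 0.3346, 0.2406]
eef_rot: [[-0.088, 0.996, -0.001], [0.996, 0.088, -0.003], [-0.003, -0.001, -1.0]]
wrist_force: [1.4, -0.9, 0.0]
gripper_width: 0.088
grasp_force: 0.0
```

Run:
```python
from h import *
t=camera("top"); s=camera("scene"); np.save("t2.npy",t); np.save("s2.npy",s)
print(np.round(sense()["tcp_pos"],4))
from h import *
g=hsv(t); 
print("mat",rect("top",big(g[...,2]>0,(0,0,5,5)),0)) if 0 else None
for n,im,roi in (("top",t,(290,150,365,225)),("scene",s,(180,190,270,260))):
  for nm,m in (("blue",col(im,100,130,110,40)),("orange",col(im,3,18,130,80))):
    try:
      c=big(m,roi); e,ax,_=cv2.fitEllipse(c.astype(np.float32)); print(n,nm,np.round(e,1),np.round(ax,1),np.round(onz(n,[e],.054)*1000,1))
    except Exception as x: print(n,nm,x)
# cover on mat & handle in both views
c=big((g[...,1]<60)&(g[...,2]>80),(402,218,484,284)); print("cover",rect("top",c,.008))
print("rib",rect("top",big(col(t,100,130),(400,215,486,285)),.044))
a=cv2.resize(t[200:300,380:500],None,fx=3,fy=3); b=cv2.resize(s[180:270,340:460],None,fx=3.333,fy=3.333)
cv2.imwrite("pics/z4.png",np.hstack([a,b])[...,::-1])
```

```text
[0.4517 0.3344 0.2409]
top blue [339.7 179. ] [8.4 9.3] [[605.4 -66.2  54. ]]
top orange [314.5 180.4] [8.9 9.2] [[602.   -8.5  54. ]]
scene blue [204.2 233.2] [4.3 8.4] [[603.3 -67.5  54. ]]
scene orange [228.7 237.7] [4.9 8.9] [[599.9  -9.2  54. ]]
cover [442.5, -318.5, 119.7, 152.5, 3.7]
rib [443.5, -315.8, 14.8, 72.5, 3.5]
```

View pics/z4.png

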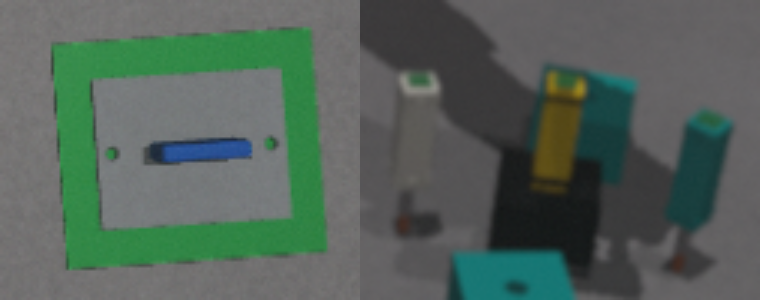

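The cover lies flat and centred on the mat: (442.5, −318.5) mm at 3.7°, against the mat's (442, −319) at 3.8°. The probe still stands upright in the black stand. Grasping it.

send_rows(plan=[0,0.002,-0.02,0,0,0.002,-0.045,0,0,0.002,-0.07,0,0,0.002,-0.095,0,0,0.002,-0.12,0,0,0.002,-0.14,0,0,0.002,-0.15,0,0,0.002,-0.157,0,0,0.002,-0.16,0,0,0.002,-0.16,0])

```text
time: 12.57
tcp_pos: [0.4514, 0.3385, 0.0814]
eef_rot: [[-0.089, 0.996, 0.0], [0.996, 0.089, 0.0], [0.0, 0.0, -1.0]]
wrist_force: [0.3, 0.9, -0.1]
gripper_width: 0.0883
grasp_force: 0.0
```

send_rows(plan=[0,0,0,0,0,0,0,0,0,0,0,0,0,0,0,0,0,0,0,0,0,0,0,0,0,0,0,0,0,0,0,0,0,0,0,0,0,0,0,0], grip=0)

```text
time: 13.4
tcp_pos: [0.451, 0.3387, 0.0812]
eef_rot: [[-0.09, 0.996, -0.0], [0.996, 0.09, -0.0], [-0.0, -0.0, -1.0]]
wrist_force: [-0.0, -0.9, -0.5]
gripper_width: 0.0241
grasp_force: 29.2
```

send_rows(plan=[0,0,0,0,0,0,0,0,0,0,0,0,0,0,0,0])

```text
time: 13.73
tcp_pos: [0.451, 0.3387, 0.0812]
eef_rot: [[-0.09, 0.996, -0.0], [0.996, 0.09, -0.0], [-0.0, -0.0, -1.0]]
wrist_force: [0.9, -0.5, -0.3]
gripper_width: 0.0237
grasp_force: 30.0
```

send_rows(plan=[0,0,0.005,0,0,0,0.015,0,0,0,0.03,0,0,0,0.05,0,0,0,0.07,0,0,0,0.09,0,0,0,0.11,0,0,0,0.125,0,0,0,0.135,0,0,0,0.135,0])

```text
time: 14.57
tcp_pos: [0.4519, 0.3397, 0.2189]
eef_rot: [[-0.09, 0.996, 0.003], [0.996, 0.09, 0.003], [0.003, 0.004, -1.0]]
wrist_force: [-0.3, -0.2, -1.0]
gripper_width: 0.0237
grasp_force: 30.0
```

send_rows(plan=[0.005,-0.014,0,0,0.013,-0.035,0,0,0.025,-0.065,0,0,0.035,-0.095,0,0,0.047,-0.125,0,0,0.059,-0.155,0,0,0.07,-0.185,0,0,0.081,-0.215,0,0,0.093,-0.245,0,0,0.105,-0.275,0,0])

```text
time: 15.4
tcp_pos: [0.5557, 0.0619, 0.2154]
eef_rot: [[-0.09, 0.996, -0.002], [0.996, 0.09, -0.0], [-0.0, -0.002, -1.0]]
wrist_force: [0.6, -0.5, -1.0]
gripper_width: 0.0238
grasp_force: 30.0
```

send_rows(plan=[0.01,-0.03,0,0,0.02,-0.06,0,0,0.03,-0.085,0,0,0.038,-0.105,0,0,0.044,-0.12,0,0,0.047,-0.127,0,0,0.048,-0.13,0,0,0.048,-0.13,0,0,0.048,-0.13,0,0])

```text
time: 16.15
tcp_pos: [0.6035, -0.0646, 0.216]
eef_rot: [[-0.092, 0.996, -0.001], [0.996, 0.092, 0.001], [0.001, -0.001, -1.0]]
wrist_force: [-0.3, 0.1, -0.0]
gripper_width: 0.0238
grasp_force: 30.0
```

send_rows(plan=[0,0,-0.02,0,0,0,-0.04,0,0,0,-0.055,0,0,0,-0.065,0,0,0,-0.07,0,0,0,-0.07,0,0,0,-0.07,0])

```text
time: 16.73
tcp_pos: [0.6044, -0.0656, 0.1467]
eef_rot: [[-0.091, 0.996, 0.001], [0.996, 0.091, 0.0], [0.0, 0.001, -1.0]]
wrist_force: [-0.5, 1.1, -0.5]
gripper_width: 0.0238
grasp_force: 30.0
```

Run:
```python
from h import *
t=camera("top"); s=camera("scene"); np.save("t3.npy",t); np.save("s3.npy",s)
p=sense(); print(np.round(p["tcp_pos"],4),np.round(p["wrist_force"],1),p["gripper_width"])
a=cv2.resize(t[140:240,270:385],None,fx=3.3,fy=3.6); b=cv2.resize(s[170:260,170:270],None,fx=4.0,fy=4.0)
cv2.imwrite("pics/z5.png",np.hstack([a,b])[...,::-1])
```

```text
[ 0.6048 -0.0659  0.1473] [ 0.1  0.1 -0.3] 0.02355071085945112
```

View pics/z5.png

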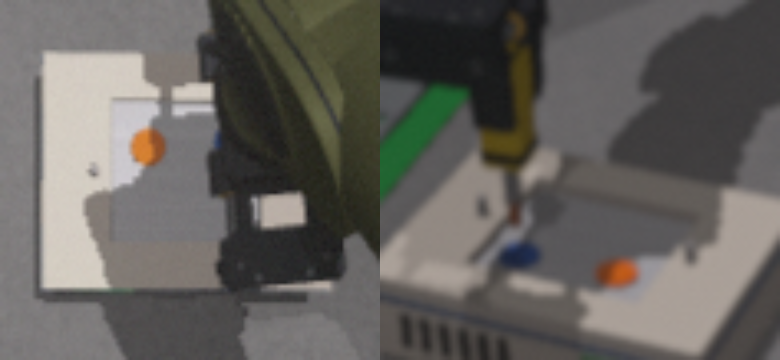

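The scene half shows the probe upright with its copper tip at about crop (514,215), just above the blue spot at (520,255). Measuring the lateral offset in the same view.

Run:
```python
from h import *
s=np.load("s3.npy").astype(int); s2=np.load("s2.npy")
h=hsv(s.astype(np.uint8))
T=np.array([.6048,-.0659,.1473])
for z in (.116,.1,.09,.08,.072): print("axis",z,np.round(proj("scene",[[T[0],T[1],z]])[0],2))
for r in range(204,228): print(r,[tuple(v) for v in s[r,198:211]] if r in (207,210,216,218,220,222,224,226) else "")
m=col(s.astype(np.uint8),18,35,110,60); ys=[(r,np.where(m[r,185:215])[0]+185) for r in range(196,214,2)]
print([(r,x.min(),x.max()) for r,x in ys if len(x)])
c=big(col(s.astype(np.uint8),100,130,110,40),(180,190,270,260)); e=cv2.fitEllipse(c.astype(np.float32)); print("blue now",e, c.min(0),c.max(0))
c=big(col(s2,100,130,70,40),(180,190,270,260)); print("blue lo",cv2.fitEllipse(c.astype(np.float32)),c.min(0),c.max(0))
print("spot proj",proj("scene",[[.605,-.0668,.054],[.6045,-.0665,.054]]))
```

```text
axis 0.116 [202.6  210.25]
axis 0.1 [203.11 216.42]
axis 0.09 [203.42 220.24]
axis 0.08 [203.73 224.01]
axis 0.072 [203.98 227.  ]
204 
205 
206 
207 [(np.int64(77), np.int64(65), np.int64(21)), (np.int64(81), np.int64(68), np.int64(22)), (np.int64(84), np.int64(71), np.int64(25)), (np.int64(85), np.int64(71), np.int64(23)), (np.int64(85), np.int64(72), np.int64(24)), (np.int64(86), np.int64(71), np.int64(22)), (np.int64(81), np.int64(69), np.int64(23)), (np.int64(73), np.int64(62), np.int64(24)), (np.int64(56), np.int64(47), np.int64(23)), (np.int64(51), np.int64(46), np.int64(34)), (np.int64(77), np.int64(72), np.int64(63)), (np.int64(110), np.int64(102), np.int64(95)), (np.int64(127), np.int64(120), np.int64(116))]
208 
209 
210 [(np.int64(56), np.int64(49), np.int64(28)), (np.int64(51), np.int64(45), np.int64(28)), (np.int64(47), np.int64(41), np.int64(27)), (np.int64(45), np.int64(40), np.int64(27)), (np.int64(45), np.int64(39), np.int64(23)), (np.int64(44), np.int64(39), np.int64(24)), (np.int64(41), np.int64(37), np.int64(23)), (np.int64(49), np.int64(46), np.int64(35)), (np.i
[... 3789 characters left out ...]
np.int64(76), np.int64(79))]
227 
[(196, np.int64(204), np.int64(207)), (198, np.int64(204), np.int64(207)), (200, np.int64(205), np.int64(207)), (202, np.int64(204), np.int64(207)), (204, np.int64(196), np.int64(207)), (206, np.int64(196), np.int64(206)), (208, np.int64(199), np.int64(204)), (210, np.int64(197), np.int64(197)), (212, np.int64(202), np.int64(203))]
blue now ((204.7124786376953, 233.3388671875), (3.7913153171539307, 7.6293416023254395), 84.77686309814453) [201. 231.] [208. 235.]
blue lo ((204.3510284423828, 233.43511962890625), (5.247209548950195, 9.51570987701416), 86.86012268066406) [200. 231.] [209. 236.]
spot proj [[204.1294963  233.61957216]
 [204.35031735 233.52588616]]
```

send_rows(plan=[0,0.0005,-0.004,0,0,0.0005,-0.008,0,0,0.0005,-0.012,0,0,0.0005,-0.014,0,0,0.0005,-0.016,0,0,0.0005,-0.016,0,0,0.0005,-0.016,0])

```text
time: 17.42
tcp_pos: [0.604, -0.0658, 0.1301]
eef_rot: [[-0.09, 0.996, -0.0], [0.996, 0.09, 0.0], [0.0, -0.0, -1.0]]
wrist_force: [-0.9, 0.3, -1.7]
gripper_width: 0.0236
grasp_force: 30.0
```

send_rows(plan=[0,0,-0.002,0,0,0,-0.003,0,0,0,-0.004,0,0,0,-0.005,0,0,0,-0.005,0])

```text
time: 17.83
tcp_pos: [0.6044, -0.0657, 0.1253]
eef_rot: [[-0.09, 0.996, 0.001], [0.996, 0.09, 0.0], [0.0, 0.001, -1.0]]
wrist_force: [0.1, 0.2, 0.7]
gripper_width: 0.0236
grasp_force: 30.0
```

Run:
```python
from h import *
F=[];P=[]
for i in range(6):
    s=camera("scene"); p=sense(); F.append(p["wrist_force"]);P.append(p["tcp_pos"])
print(np.mean(F,0),np.mean(P,0),np.std(F,0))
np.save("s4.npy",s)
```

```text
[0.69069743 0.24648888 1.14252313] [ 0.60435244 -0.06571211  0.12540765] [0.54394186 0.62780484 0.56371347]
```

send_rows(plan=[0,0,-0.001,0,0,0,-0.0018,0,0,0,-0.0018,0,0,0,-0.0018,0])

```text
time: 18.47
tcp_pos: [0.6043, -0.0657, 0.1235]
eef_rot: [[-0.09, 0.996, 0.001], [0.996, 0.09, 0.0], [0.0, 0.001, -1.0]]
wrist_force: [1.4, -0.3, 1.5]
gripper_width: 0.0241
grasp_force: 30.0
```

Run:
```python
from h import *
F=[];P=[]
for i in range(30):
    s=camera("scene"); p=sense(); F.append(p["wrist_force"]);P.append(p["tcp_pos"])
print(np.mean(F,0),np.mean(P,0),np.std(F,0)); np.save("s5.npy",s); t=camera("top")
b=cv2.resize(s[185:260,160:270],None,fx=7,fy=7,interpolation=2)
cv2.imwrite("pics/z6.png",b[...,::-1])
g=hsv(t); print("cover",rect("top",big((g[...,1]<60)&(g[...,2]>80),(402,218,484,284)),.008), p["time"])
for z in (.092,.083,.066,.054): print("axis",z,np.round(proj("scene",[[*np.mean(P,0)[:2],z]])[0],2))
```

```text
[ 1.43364934 -0.06948682  1.33381658] [ 0.60414265 -0.06573324  0.12347708] [0.49225549 0.31819785 0.54240782]
cover [405.2, -254.1, 52.9, 17.4, 5.4] 19.9667
axis 0.092 [203.56 219.34]
axis 0.083 [203.84 222.74]
axis 0.066 [204.36 229.09]
axis 0.054 [204.73 233.51]
```

View pics/z6.png

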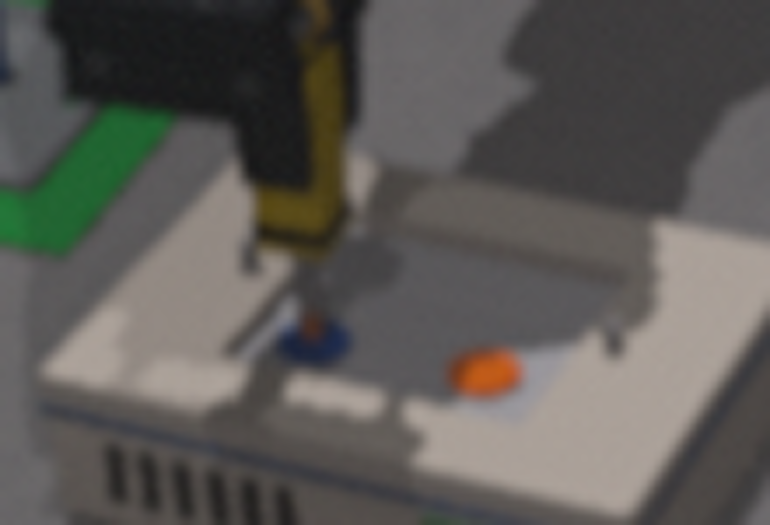

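The tip is on the blue disc at about crop (313,335), with the disc centre near (313,343), so it may sit slightly far back in x. Checking that numerically.

Run:
```python
from h import *
s=np.load("s5.npy").astype(int); s2=np.load("s2.npy").astype(int)
for r in range(226,239): print(r,"R-B",(s[r,199:211,0]-s[r,199:211,2]).tolist()," before",(s2[r,199:211,0]-s2[r,199:211,2]).tolist())
for x in (.600,.604,.608): print(x,[np.round(proj("scene",[[x,-.0665,z]])[0],2).tolist() for z in (.066,.058,.054)])
```

```text
226 R-B [10, 7, 3, 2, 2, 2, 2, 1, 0, 1, 0, 0]  before [11, 6, 1, -1, -1, -1, -1, -1, -2, 0, -1, -1]
227 R-B [8, 4, 1, 0, 1, 2, 1, 1, 0, -1, -1, -1]  before [8, 1, 0, -2, 0, -1, -1, -1, 0, -2, -2, -2]
228 R-B [3, 0, 0, 1, 4, 5, 2, 1, 0, 0, 0, 1]  before [3, 1, 0, 0, 0, 0, 0, -1, 0, 0, 0, -1]
229 R-B [1, -1, 0, 2, 8, 13, 10, 3, -1, -1, 0, 0]  before [1, 0, -2, -5, -6, -6, -6, -5, -5, -2, -1, -1]
230 R-B [-4, -5, -7, 0, 15, 25, 18, 2, -8, -7, -3, 0]  before [-2, -5, -11, -22, -27, -29, -29, -27, -23, -14, -6, -2]
231 R-B [-7, -15, -21, -9, 18, 35, 22, -3, -20, -20, -12, -4]  before [-10, -21, -34, -49, -60, -63, -65, -62, -54, -37, -18, -6]
232 R-B [-8, -23, -30, -15, 14, 27, 16, -10, -32, -35, -23, -9]  before [-20, -45, -64, -78, -85, -86, -87, -87, -80, -67, -38, -14]
233 R-B [-10, -25, -33, -23, -5, 3, -5, -25, -40, -42, -30, -13]  before [-29, -63, -86, -92, -91, -90, -90, -91, -91, -79, -50, -18]
234 R-B [-10, -25, -32, -30, -23, -20, -25, -35, -42, -40, -26, -10]  before [-27, -61, -88, -90, -92, -89, -89, -88, -87, -71, -41, -14]
235 R-B [-8, -17, -25, -30, -29, -30, -32, -37, -34, -28, -16, -5]  before [-12, -36, -62, -78, -82, -81, -80, -74, -59, -39, -19, -5]
236 R-B [-2, -8, -14, -19, -20, -23, -23, -21, -17, -11, -6, -2]  before [0, -9, -23, -35, -42, -43, -41, -35, -22, -13, -5, -2]
237 R-B [3, 1, -1, 0, -2, -3, -6, -6, -3, -1, -1, -1]  before [9, 6, 3, -2, -5, -6, -7, -6, -5, -1, -1, -2]
238 R-B [7, 7, 9, 11, 11, 10, 8, 7, 5, 4, 2, 1]  before [14, 14, 12, 11, 10, 7, 5, 3, 2, 1, 1, -1]
0.6 [[204.89, 228.02], [205.13, 230.97], [205.25, 232.44]]
0.604 [[204.08, 228.99], [204.33, 231.94], [204.45, 233.4]]
0.608 [[203.27, 229.95], [203.52, 232.91], [203.65, 234.38]]
```

The tip appears about 2 mm low in x and 1 mm low in y relative to the disc centre. Lifting off, shifting and pressing again.

send_rows(plan=[0,0,0.005,0,0,0,0.01,0,0.001,0.0005,0.01,0,0.002,0.001,0.01,0,0.002,0.001,0.01,0,0.002,0.001,0.01,0])

```text
time: 20.52
tcp_pos: [0.6057, -0.0648, 0.1331]
eef_rot: [[-0.09, 0.996, -0.001], [0.996, 0.09, -0.0], [-0.0, -0.001, -1.0]]
wrist_force: [-0.2, 0.6, -0.4]
gripper_width: 0.0234
grasp_force: 30.0
```

Run:
```python
from h import *
F=[];P=[]
for i in range(20):
    camera("scene"); p=sense(); F.append(p["wrist_force"]);P.append(p["tcp_pos"])
print(np.mean(F,0),np.mean(P,0))
```

```text
[-0.12789618 -0.07138215 -0.75029251] [ 0.60599686 -0.06478066  0.13337491]
```

send_rows(plan=[0,0,-0.003,0,0,0,-0.006,0,0,0,-0.008,0,0,0,-0.009,0,0,0,-0.01,0,0,0,-0.01,0,0,0,-0.01,0])

```text
time: 22.1
tcp_pos: [0.6063, -0.0647, 0.1236]
eef_rot: [[-0.09, 0.996, 0.001], [0.996, 0.09, 0.0], [0.0, 0.001, -1.0]]
wrist_force: [0.2, -0.1, 1.4]
gripper_width: 0.0237
grasp_force: 30.0
```

Run:
```python
from h import *
F=[];P=[];S=[]
for i in range(20):
    S.append(camera("scene").astype(float)); p=sense(); F.append(p["wrist_force"]);P.append(p["tcp_pos"])
print(np.mean(F,0),np.mean(P,0),p["time"],np.round(p["eef_rot"],3).tolist())
s=np.mean(S,0); 
for r in range(227,238): print(r,"R-B",(s[r,199:211,0]-s[r,199:211,2]).astype(int).tolist())
cv2.imwrite("pics/z7.png",cv2.resize(s[200:250,170:240],None,fx=11,fy=11,interpolation=2).clip(0,255).astype(np.uint8)[...,::-1])
```

```text
[1.05825727 0.08119502 1.427741  ] [ 0.60626521 -0.06472417  0.12354804] 23.1 [[-0.09, 0.996, 0.0], [0.996, 0.09, 0.0], [0.0, 0.0, -1.0]]
227 R-B [7, 2, 0, 0, 1, 1, 1, 0, 0, 0, 0, 0]
228 R-B [3, 0, 0, 0, 1, 1, 1, 1, 0, 0, 0, 0]
229 R-B [1, 0, -1, 0, 3, 5, 3, 0, -1, 0, 0, 0]
230 R-B [-2, -5, -7, -5, 8, 17, 11, -2, -7, -6, -3, 0]
231 R-B [-6, -15, -21, -13, 13, 30, 19, -4, -19, -18, -10, -3]
232 R-B [-9, -22, -32, -18, 16, 33, 19, -9, -30, -32, -22, -8]
233 R-B [-10, -24, -33, -19, 9, 21, 5, -21, -40, -42, -28, -11]
234 R-B [-11, -23, -30, -24, -10, -4, -16, -33, -42, -40, -25, -9]
235 R-B [-7, -18, -26, -28, -26, -24, -29, -34, -33, -26, -15, -5]
236 R-B [-1, -7, -14, -19, -22, -23, -24, -22, -17, -10, -5, -1]
237 R-B [3, 1, -1, -2, -5, -7, -7, -6, -4, -1, 0, 0]
```

View pics/z7.png

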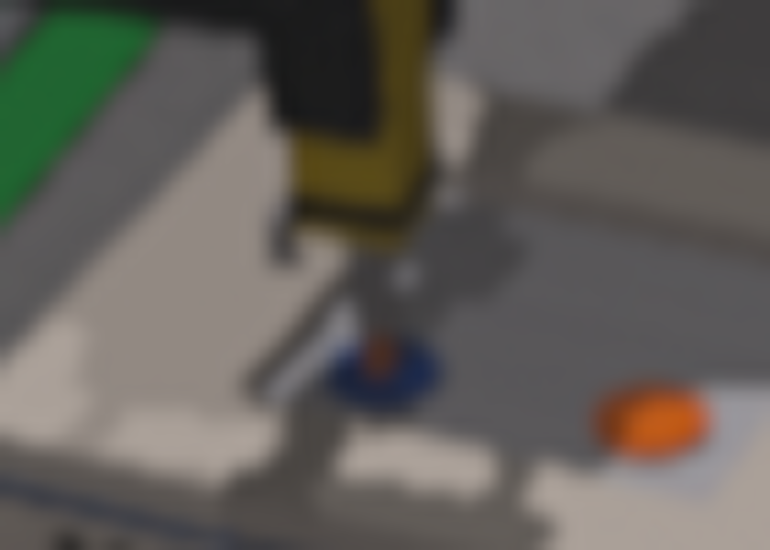

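The tip stands at the middle of the blue disc: its lower edge is at row 233.8 and column 204.0, against a disc centre of about (204.3, 233.4). The force rise of about 2.2 N means it is about 5.5 mm in. Handing in.

```bash
python3 -c "
from bench import *
print(sign_off())"
```

```text
the job is handed in; nothing more can be done
None
```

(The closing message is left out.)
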